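# Fetch the ratchet from behind the workshop containers

### The job

The ratchet lies at the back of the red caddy behind a spray can, a flat tin and a square bottle. First stand all three containers on the black rubber mat, then lay the ratchet in the middle of the aluminium tray, lengthwise, and only after that put each container back on the very spot in the caddy where it stood before. Keep the containers upright the whole time, and leave the mug, the steel bearing race and the torch alone.

Things in the scene. Friction and masses are not known exactly. Their poses are not given: they have to be found in the camera images.
- can_mid (a point): Round spray can, bare aluminium with a white band and a black cap: 54 mm diameter up to 104 mm height, then narrower; 135 mm tall in all, about 0.35 kg. The point is on its axis, half-way up (67.5 mm above its foot), z up. Grip it about 90 mm above the foot, fingers in front and behind (along the caddy's x): neighbours, up to 135 mm tall, stand about 12 mm away left and right.
- tin_mid (a point): Flat rectangular steel tin with a paper label and a small black off-centre screw cap: 38 mm along its x, 56 mm along its y, body 115 mm tall, 128 mm with the cap, about 0.45 kg. The point is at its centre, 64 mm above its foot, z up. Grip the 38 mm, along its x, about 90 mm above the foot, fingers in front and behind (along the caddy's x): neighbours, up to 135 mm tall, stand about 12 mm away left and right.
- bottle_mid (a point): Square grey plastic bottle with a paper label and a black round cap in the middle: 52 x 52 mm, body 105 mm tall, 125 mm with the cap, about 0.4 kg. The point is at its centre, 62.5 mm above its foot, z up. Grip it along its x, about 90 mm above the foot, fingers in front and behind (along the caddy's x): neighbours, up to 135 mm tall, stand about 12 mm away left and right.
- ratchet_mid (a point): Socket ratchet lying flat, about 0.35 kg, 202 mm long: black round handle, 26 mm diameter, from 100 mm behind this point to 20 mm ahead along x; then a 16 mm steel shank and a round steel head, 40 mm diameter, 26 mm high, centred 82 mm ahead. The point is on the handle's axis near the balance point, 13 mm above what it lies on; z up. Grip it here, across the handle.
- caddy: Red sheet-metal caddy, fixed. Origin on the bench; its 3 mm floor spans x -85 to 105, y -120 to 120 mm; walls 30 mm high, 3 mm thick at the back (+x) and sides, front open. White-outlined spots at x -35, y -68, 0, 68 mm each hold one container at the start, in any order (each belongs where it stands at the start). The ratchet lies along y at about x 40 mm.
- mat: Black rubber mat fixed flat on the bench beside the caddy, 280 mm (x) by 110 mm (y), 3 mm thick; room for the three containers in a row along its x, 85 mm apart. Origin at the centre of its underside, on the bench; z up.
- tray: Shallow pale-grey aluminium tray fixed on the bench on the other side of the caddy, 260 mm (x) by 130 mm (y) outside, walls 3 mm thick and 9 mm high, floor 3 mm thick. Origin at the centre of its underside, on the bench; x along its length, z up.
- mug_mid (a point): Blue ceramic mug beyond the work, 80 mm diameter, 90 mm tall; the point is half-way up. To be left alone.
- race_mid (a point): Steel bearing race (ring) lying flat beyond the caddy, 80 mm outside diameter, 18 mm high; the point is half-way up. To be left alone.
- torch_mid (a point): Yellow torch with a black head lying beyond the work, about 140 mm long, 44 mm wide, 40 mm high; the point is 20 mm above the bench. To be left alone.
Things that resemble listed ones, but are neither listed nor needed, are in the scene too. What is shaped like the part that bears can_mid but pink or purple is not meant.

How it is judged:
By the outcome, as a careful person would: the job done as asked, in the order asked, and still so for the second after the job is handed in, with the robot touching nothing.
It also fails if it takes over 149 s, if anything falls off the work surface, if the arm or the gripper's body presses on something with over 40 N, if the wrist force passes 120 N, or if a joint passes its speed limit or range.

### The arm

A 6-joint arm with a two-finger parallel gripper is mounted at the origin on the work surface. World frame = base frame: x ahead of the robot, y to its left, z up, the work surface at z = 0. Lengths are in m, angles in rad, forces in N, time in s.
With the tool pointing down it reaches from about 0.375 to 0.9 m from the base axis. Payload 3.1 kg.
Tool frame: the origin (TCP) lies between the finger pads; the fingertips stand 11 mm ahead of it and the grasp point (between the pads) lies 8 mm behind it; z points along the fingers, y is the line along which they close (so a half turn about z gives the same grasp; the last joint's range is limited). The gripper opens to 87 mm and grips with 3 to 60 N. Pads are 19 mm wide; open, the fingers measure 117 mm over their backs; the gripper's body (75 mm by 190 mm) begins 51 mm behind the grasp point.
Start: joints at [-1.381, 0.527, 1.433, -0, 1.181, -0.178], TCP at [0.225, -0.583, 0.213] pointing down, gripper open.
Joint ranges: [-3.08, 3.08], [-0.75, 2.2], [0.22, 2.44], [-1.43, 4.57], [0, 2.65], [-2.85, 2.85]. Speed limits (rad/s): [2.79, 2.79, 3.14, 3.14, 3.14, 3.14].

### API

Orientations are given as a unit quaternion [x, y, z, w].
In Python, from rig import robot gives the robot as it stands.
- The arm moves only by the tool move_arm, never from a script. Its argument "moves" is text: rows parted by semicolons, each of 7 numbers parted by spaces: the shift along the tool's x, y, z in units of 100 mm (1.0 is 100 mm), then the turn, a rotation vector about the tool's x, y, z in units of 90 degrees (1.0 is 90 degrees), then the opening, from 0 (shut) to 1 (fully open). A call has 1 to 12 rows; each row is the pose to reach, as a shift and turn from the pose commanded when the call began, along the tool's axes at that moment; what a row does not reach only later rows make up. A row lasts 1/10 s, in which the tool goes at most 50 mm and 8.59 degrees, less where a joint would pass 70% of its speed; a pose out of reach is approached as far as the arm can. A call with a number of a shift or a turn outside -1 to 1 is refused whole. A call with a gripper value outside its range is refused whole. The fingers move at their own pace and stop on an object; "squeeze" is the grip in N (left out, the last holds). Time passes only in rows, so rows that repeat a pose let the fingers close. It gives the time, the measured TCP pose, the force, the opening and the grip force at its end, in the units of the state.
- robot.get_obs(): the state, without advancing time (a new reading comes with each control period).
- robot.camera(name): name is "scene" or "top"; returns a dict with "image" (480x640x3 uint8, red, green, blue), "intrinsics" (3x3 intrinsics, pixels), "extrinsics" (4x4, takes a point from world to camera coordinates). Camera axes: x right, y up, looking along -z (the intrinsics and any distortion apply to the point x, -y, -z); pixel columns grow to the right and rows downward; lengths in m; the calibration is good to about 2 mm. A picture is of the moment at which its call begins. There is no depth.
- robot.hand_in(): hands the job in; it is judged then, once.
The state is a dict: "time": time; "q": joint angles; "joint_velocities": joint speeds; "joint_torque": joint torques, N m; "position": TCP position; "tool_rot": TCP orientation; "ft_force": force on the tool from outside, world axes, zero at the start; "moment": the same for the moment, N m; "grip_width": finger opening in m; "grip_force": force on a finger pad.
Only numpy, scipy, OpenCV 4.12 (cv2) and the standard library are available. Lean on these libraries where they do the work, as an engineer would, in place of code of your own. Each camera call takes 0.05 s, during which the arm holds its last target. There are 200 camera calls.

## Working session

There is one attempt and no reset: what is moved stays moved. The work goes in short steps, Python scripts to look and compute and a tool call to move; the robot and the scene stay as the last step left them, time stands still between calls to the robot, and variables do not carry over. Pictures are saved under pics/ and viewed, at most 14 in all, crops included, and the job is handed in when it is done.

Besides the shell and the picture viewer there is one more tool, called after ">>>" as name(argument=value, ...), one argument or row to a line, values as JSON. move_arm: Moves the arm, as the interface text tells. Shifts and turns lie within -1 to 1; 1 stands for 100 mm of shift or 90 degrees of turn. Its arguments: {"type":"object","properties":{"moves":{"type":"string"},"squeeze":{"type":"number"}},"required":["moves"]}

```bash
ls; mkdir -p pics; python3 - <<'E'
from rig import robot
import cv2,numpy as np
for n in("scene","top"):
    c=robot.camera(n); cv2.imwrite(f"pics/{n}0.png",c["image"][...,::-1]); print(n,np.round(c["intrinsics"],1).tolist(),np.round(c["extrinsics"],4).tolist(),[k for k in c])
print(robot.get_obs())
E
```

```text
pics
scene [[466.5, 0.0, 316.9], [0.0, 466.5, 249.2], [0.0, 0.0, 1.0]] [[0.7909, 0.6118, -0.0133, -0.4352], [-0.4485, 0.5943, 0.6675, 0.1954], [0.4163, -0.522, 0.7445, -1.2288], [0.0, 0.0, 0.0, 1.0]] ['image', 'intrinsics', 'extrinsics']
top [[491.1, 0.0, 314.1], [0.0, 491.1, 244.3], [0.0, 0.0, 1.0]] [[0.0063, -1.0, 0.0075, -0.0037], [0.9827, 0.0076, 0.1851, -0.5814], [-0.1852, 0.0062, 0.9827, -0.7875], [0.0, 0.0, 0.0, 1.0]] ['image', 'intrinsics', 'extrinsics']
{'time': 0.1, 'q': array([-1.38149948e+00,  5.28383075e-01,  1.43376946e+00, -2.39816844e-05,
        1.18138611e+00, -1.78494381e-01]), 'joint_velocities': array([-7.19650335e-04, -2.39074779e-03, -3.00082308e-03, -7.86368399e-04,
       -7.67241395e-04, -3.21735513e-05]), 'joint_torque': array([-1.99332094e-04, -4.40983200e+01, -1.77151269e+01,  6.34630350e-02,
        5.33628871e-02, -4.56896942e-05]), 'position': array([ 0.22461768, -0.58252235,  0.21246493]), 'tool_rot': array([ 9.83137500e-01,  1.82865279e-01, -1.63438591e-05, -9.72917912e-04]), 'ft_force': array([0.0246949 , 0.51674539, 0.75951466]), 'moment': array([-0.02729502,  0.00786797,  0.00827353]), 'grip_force': 0.0, 'grip_width': 0.08692435027709101}
```

View pics/scene0.png

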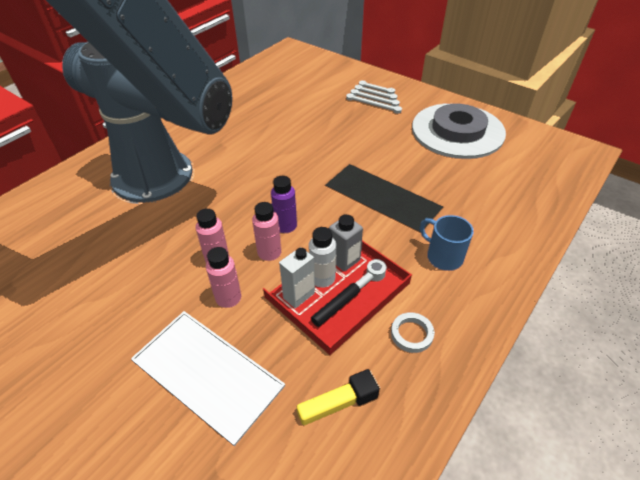

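View pics/top0.png

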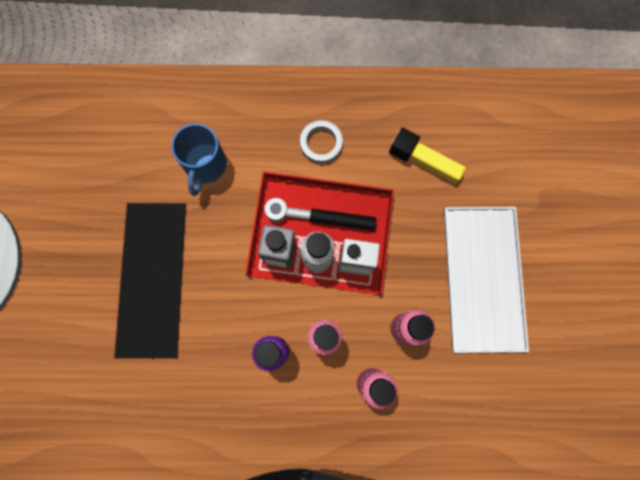

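Top view: caddy at about (320,235), with the bottle at (277,245), the can at (318,250) and the tin at (358,257). The ratchet runs from (275,209) to (375,222). The mat is at left (150,280) and the tray at right (487,280). Pink and purple decoys stand in front of the caddy.

```bash
cat > h.py <<'E'
from rig import robot
import cv2,numpy as np
def shot(n,save=None):
    c=robot.camera(n)
    if save: cv2.imwrite(f"pics/{save}.png",c["image"][...,::-1])
    return c
def ray(c,p,z):
    E=np.array(c["extrinsics"]);K=c["intrinsics"];R,t=E[:3,:3],E[:3,3]
    d=np.linalg.solve(K,[p[0],p[1],1.]);d=R.T@(d*[1,-1,-1]);o=-R.T@t
    return (o+d*(z-o[2])/d[2])
def proj(c,P):
    E=np.array(c["extrinsics"]);q=(E[:3,:3]@np.array(P)+E[:3,3])*[1,-1,-1];q=c["intrinsics"]@q;return q[:2]/q[2]
def quad(m):
    cs=cv2.findContours(m.astype(np.uint8),cv2.RETR_EXTERNAL,cv2.CHAIN_APPROX_NONE)[0]
    c=max(cs,key=cv2.contourArea);h=cv2.convexHull(c)
    return cv2.approxPolyN(h,4,ensure_convex=True)[0] if hasattr(cv2,"approxPolyN") else cv2.boxPoints(cv2.minAreaRect(h))
E
python3 - <<'E'
from h import *
c=shot("top");im=c["image"].astype(int);r,g,b=im[...,0],im[...,1],im[...,2];hsv=cv2.cvtColor(c["image"],cv2.COLOR_RGB2HSV)
Y,X=np.mgrid[:480,:640]
red=((hsv[...,0]<6)|(hsv[...,0]>175))&(hsv[...,1]>200)&(r>60)&(X>230)&(X<410)&(Y>160)&(Y<310)
mat=(im.max(2)<50)&(X>100)&(X<200)&(Y>195)&(Y<370)
tray=(hsv[...,1]<60)&(hsv[...,2]>120)&(X>430)&(X<540)&(Y>195)&(Y<365)
for n,m,z in(("caddy",red,.0),("mat",mat,.003),("tray",tray,.009)):
    q=quad(m).astype(float);print(n,[(p.round(1).tolist(),ray(c,p,z)[:2].round(4).tolist()) for p in q]); 
    P=np.array([ray(c,p,z)[:2] for p in q]);print(P.mean(0).round(4),[np.degrees(np.arctan2(*(P[(i+1)%4]-P[i])[::-1])).round(1) for i in range(4)],[np.linalg.norm(P[(i+1)%4]-P[i]).round(3) for i in range(4)])
big=cv2.resize(c["image"][165:305,240:400,::-1],None,fx=5,fy=5,interpolation=cv2.INTER_CUBIC)[:600,:800];cv2.imwrite("pics/c1.png",cv2.resize(c["image"][170:300,240:400,::-1],(738,600),interpolation=cv2.INTER_CUBIC))
s=shot("scene");cv2.imwrite("pics/c2.png",cv2.resize(s["image"][205:355,258:418,::-1],(640,600),interpolation=cv2.INTER_CUBIC))
E
```

```text
caddy [([393.0, 190.0], [0.6959, -0.1467]), ([381.0, 295.0], [0.5, -0.1206]), ([245.0, 275.0], [0.5343, 0.1243]), ([263.0, 172.0], [0.7289, 0.0968])]
[ 0.6148 -0.0116] [np.float64(172.4), np.float64(82.0), np.float64(-8.0), np.float64(-97.7)] [np.float64(0.198), np.float64(0.247), np.float64(0.197), np.float64(0.246)]
mat [([185.0, 204.0], [0.6648, 0.2387]), ([176.0, 358.0], [0.3877, 0.2391]), ([115.0, 356.0], [0.3905, 0.3453]), ([128.0, 204.0], [0.6639, 0.3436])]
[0.5268 0.2917] [np.float64(179.9), np.float64(88.5), np.float64(-0.4), np.float64(-89.5)] [np.float64(0.277), np.float64(0.106), np.float64(0.273), np.float64(0.105)]
tray [([516.0, 207.0], [0.6626, -0.371]), ([528.0, 352.0], [0.4019, -0.3737]), ([452.0, 352.0], [0.4011, -0.2411]), ([444.0, 207.0], [0.6615, -0.2382])]
[ 0.5317 -0.306 ] [np.float64(-179.4), np.float64(90.3), np.float64(0.6), np.float64(-89.5)] [np.float64(0.261), np.float64(0.133), np.float64(0.26), np.float64(0.133)]
```

View pics/c1.png

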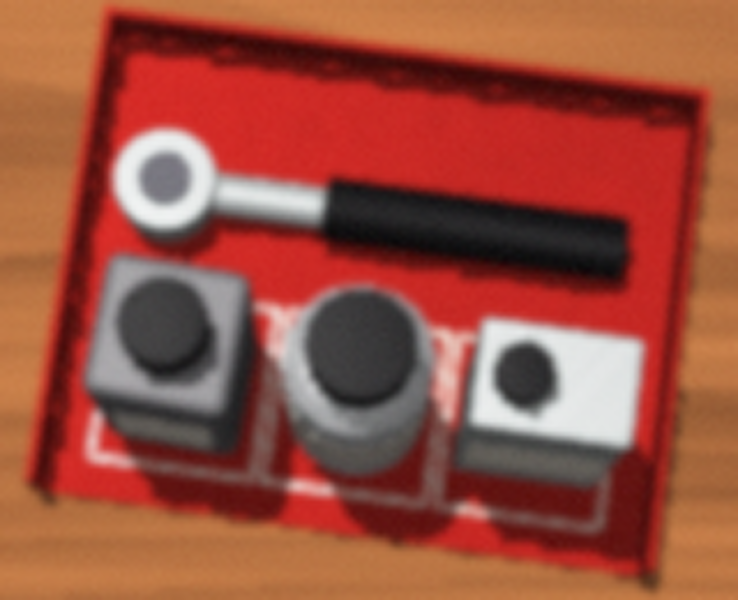

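View pics/c2.png

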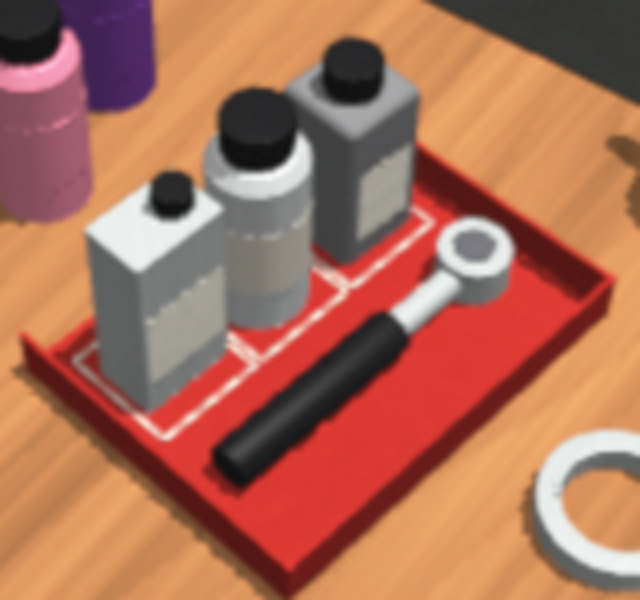

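Crop c1 (scale 4.61) shows the bottle's top-face corners at (122,255) (250,275) (215,418) (90,390). The can's cap centre is (362,342), and the tin's top corners are (487,318) (643,342) (632,450) (470,430). The ratchet's head is at (164,180) and its handle end at (628,247). In c2 (scale 4) the cap tops are at (354,57), (258,112) and (172,184).

```bash
python3 - <<'E'
from h import *
c=shot("top");s=shot("scene")
T=lambda x,y,z:ray(c,(240+(x+.5)/4.6125-.5,170+(y+.5)/4.615-.5),z)[:2]
S=lambda x,y,z:ray(s,(258+(x+.5)/4-.5,205+(y+.5)/4-.5),z)[:2]
def pr(n,L):
    P=np.array(L);print(n,P.round(4).tolist(),P.mean(0).round(4))
pr("bottle body",[T(122,255,.108),T(250,275,.108),T(222,415,.108),T(90,390,.108)])
pr("bcap",[T(164,318,.128),S(354,56,.128)])
pr("can cap",[T(362,342,.138),S(258,110,.138)])
pr("tin",[T(487,318,.118),T(643,342,.118),T(632,450,.118),T(468,430,.118)])
pr("tincap",[T(526,370,.131),S(172,182,.131)])
pr("tin S",[S(90,232,.118),S(138,270,.118),S(223,210,.118),S(172,172,.118)])
pr("bottle S",[S(287,90,.108),S(350,137,.108),S(418,95,.108)])
pr("backrim outer",[T(107,10,.03),T(708,92,.03)])
pr("spot outline front corners",[T(92,460,.003),T(598,528,.003)])
pr("spot outline S",[S(76,358,.003),S(165,436,.003),S(432,218,.003)])
pr("ratchet T",[T(164,175,.029),T(330,205,.016),T(628,247,.016)])
pr("ratchet S",[S(476,244,.029),S(398,322,.016),S(232,462,.016)])
E
```

```text
bottle body [[0.6025, 0.0784], [0.5957, 0.0335], [0.5462, 0.0425], [0.5546, 0.0883]] [0.5748 0.0607]
bcap [[0.5762, 0.0618], [0.576, 0.0644]] [0.5761 0.0631]
can cap [[0.5665, -0.0053], [0.5663, -0.0016]] [ 0.5664 -0.0034]
tin [[0.579, -0.0485], [0.5711, -0.1021], [0.5336, -0.0976], [0.5401, -0.0418]] [ 0.556  -0.0725]
tincap [[0.5587, -0.0606], [0.5584, -0.0573]] [ 0.5586 -0.059 ]
tin S [[0.5399, -0.0958], [0.5722, -0.0998], [0.5809, -0.0479], [0.5467, -0.0437]] [ 0.5599 -0.0718]
bottle S [[0.5519, 0.0413], [0.596, 0.0339], [0.6065, 0.078]] [0.5848 0.0511]
backrim outer [[0.719, 0.094], [0.6875, -0.1417]] [ 0.7033 -0.0238]
spot outline front corners [[0.5444, 0.098], [0.5192, -0.0994]] [ 0.5318 -0.0007]
spot outline S [[0.5194, -0.0957], [0.5863, -0.1052], [0.6125, 0.0936]] [ 0.5728 -0.0358]
ratchet T [[0.6526, 0.0703], [0.6444, 0.0058], [0.6284, -0.1112]] [ 0.6418 -0.0117]
ratchet S [[0.6519, 0.073], [0.6433, 0.0148], [0.6276, -0.1037]] [ 0.6409 -0.0053]
```

>>> move_arm(
  moves="0.2 -0.2 -0.1 0 0 -0.09 1; 0.4 -0.4 -0.2 0 0 -0.18 1; 0.6 -0.6 -0.3 0 0 -0.27 1; 0.8 -0.8 -0.3 0 0 -0.36 1; 1 -0.9 -0.3 0 0 -0.45 1; 1 -0.9 -0.3 0 0 -0.54 1; 1 -0.9 -0.3 0 0 -0.63 1; 1 -0.9 -0.3 0 0 -0.681 1; 1 -0.9 -0.3 0 0 -0.681 1; 1 -0.9 -0.3 0 0 -0.681 1",
  squeeze=25,
)

```text
time: 1.3
position: [0.2857, -0.4632, 0.2434]
tool_rot: [0.753, 0.658, 0.0, -0.0]
ft_force: [0.3, -0.1, 0.2]
grip_width: 0.0874
grip_force: 0.0
```

>>> move_arm(
  moves="0.25 0.1 0 0 0 0 1; 0.6 0.25 0 0 0 0 1; 1 0.4 0 0 0 0 1",
)

```text
time: 1.6
position: [0.3389, -0.3695, 0.2433]
tool_rot: [0.754, 0.657, -0.0, 0.0]
ft_force: [0.4, 0.2, 0.4]
grip_width: 0.0872
grip_force: 0.0
```

>>> move_arm(
  moves="0.35 0.15 0 0 0 0 1; 0.7 0.3 0 0 0 0 1; 1 0.4 0 0 0 0 1",
)

```text
time: 1.9
position: [0.3924, -0.2741, 0.2435]
tool_rot: [0.753, 0.658, 0.0, 0.0]
ft_force: [-0.7, -0.4, -0.1]
grip_width: 0.087
grip_force: 0.0
```

>>> move_arm(
  moves="0.35 0.15 0 0 0 0 1; 0.7 0.3 0 0 0 0 1; 1 0.4 0 0 0 0 1",
)

```text
time: 2.2
position: [0.4454, -0.1804, 0.2435]
tool_rot: [0.753, 0.658, 0.0, 0.0]
ft_force: [0.1, -0.3, 0.2]
grip_width: 0.0869
grip_force: 0.0
```

>>> move_arm(
  moves="0.35 0.15 0 0 0 0 1; 0.7 0.3 0 0 0 0 1; 1 0.4 0 0 0 0 1",
)

```text
time: 2.5
position: [0.4985, -0.0865, 0.2435]
tool_rot: [0.753, 0.658, 0.0, 0.0]
ft_force: [0.5, 0.5, -0.6]
grip_width: 0.0871
grip_force: 0.0
```

>>> move_arm(
  moves="0.35 0.15 0 0 0 0 1; 0.7 0.3 0 0 0 0 1; 1 0.4 0 0 0 0 1; 1 0.4 0 0 0 0 1; 1 0.4 0 0 0 0 1",
)

```text
time: 3.0
position: [0.5502, 0.0061, 0.2431]
tool_rot: [0.752, 0.659, -0.0, -0.0]
ft_force: [-0.8, -0.2, 0.0]
grip_width: 0.0872
grip_force: 0.0
```

>>> move_arm(
  moves="0.3 0.1 0 0 0 0 1; 0.6 0.18 0.2 0 0 0 1; 0.6 0.18 0.5 0 0 0 1; 0.6 0.18 0.8 0 0 0 1; 0.6 0.18 0.8 0 0 0 1; 0.6 0.18 0.8 0 0 0 1",
)

```text
time: 3.6
position: [0.5759, 0.0617, 0.1634]
tool_rot: [0.753, 0.658, -0.0, -0.0]
ft_force: [0.4, -0.6, 0.5]
grip_width: 0.087
grip_force: 0.0
```

```bash
python3 - <<'E'
from h import *
s=shot("scene");cv2.imwrite("pics/c3.png",cv2.resize(s["image"][155:335,218:418,::-1],(666,600),interpolation=cv2.INTER_CUBIC))
E
```

```text
(no output)
```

View pics/c3.png

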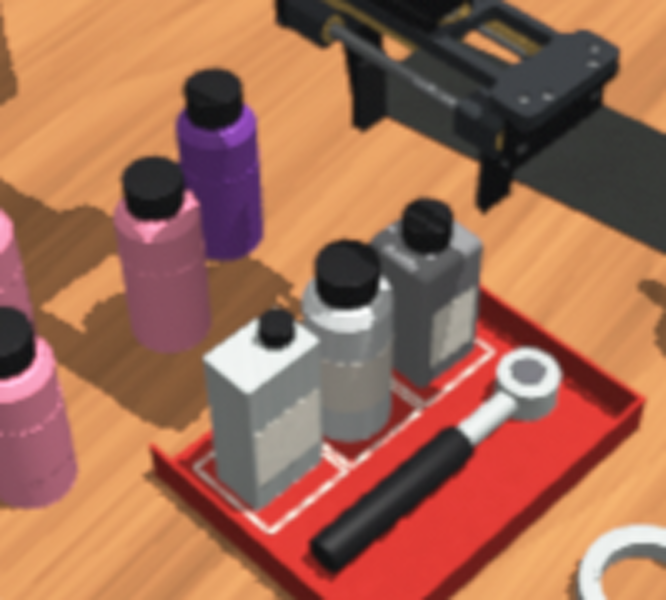

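The fingers straddle the bottle's cap (c3: fingers at (368,120) and (493,180), cap at (427,225)). Descending.

>>> move_arm(
  moves="0.01 0 0.3 0 0 0 1; 0.01 0 0.6 0 0 0 1; 0.01 0 0.78 0 0 0 1; 0.01 0 0.78 0 0 0 1; 0.01 0 0.78 0 0 0 0.7; 0.01 0 0.78 0 0 0 0.4; 0.01 0 0.78 0 0 0 0.4; 0.01 0 0.78 0 0 0 0.4; 0.01 0 0.78 0 0 0 0.4; 0.01 0 0.78 0 0 0 0.4",
)

```text
time: 4.65
position: [0.5762, 0.0639, 0.0858]
tool_rot: [0.753, 0.658, -0.0, 0.0]
ft_force: [-1.1, -1.0, 3.0]
grip_width: 0.0519
grip_force: 24.7
```

>>> move_arm(
  moves="0 0 -0.1 0 0 0 0.4; 0 0 -0.3 0 0 0 0.4; 0 0 -0.5 0 0 0 0.4; 0 0 -0.6 0 0 0 0.4; 0 0 -0.6 0 0 0 0.4",
)

```text
time: 5.15
position: [0.5772, 0.0638, 0.1467]
tool_rot: [0.753, 0.658, 0.001, 0.001]
ft_force: [-0.6, 0.4, -4.8]
grip_width: 0.0518
grip_force: 24.7
```

>>> move_arm(
  moves="0.1 -0.08 0 0 0 0 0.4; 0.25 -0.2 0 0 0 0 0.4; 0.4 -0.35 0 0 0 0 0.4; 0.6 -0.5 0 0 0 0 0.4; 0.8 -0.68 0 0 0 0 0.4; 1 -0.85 0 0 0 0 0.4",
)

```text
time: 5.75
position: [0.5022, 0.1762, 0.1442]
tool_rot: [0.752, 0.659, -0.001, -0.001]
ft_force: [0.6, -0.1, -4.7]
grip_width: 0.0522
grip_force: 24.7
```

>>> move_arm(
  moves="0.2 -0.17 0 0 0 0 0.4; 0.4 -0.35 0 0 0 0 0.4; 0.6 -0.5 0 0 0 0 0.4; 0.8 -0.68 0 0 0 0 0.4; 0.95 -0.8 0 0 0 0 0.4; 1 -0.85 0 0 0 0 0.4; 1 -0.85 0 0 0 0 0.4; 1 -0.85 0 0 0 0 0.4",
)

```text
time: 6.55
position: [0.4342, 0.2845, 0.1451]
tool_rot: [0.752, 0.659, -0.0, 0.0]
ft_force: [0.3, -0.3, -4.8]
grip_width: 0.052
grip_force: 24.7
```

>>> move_arm(
  moves="0.05 0 0.2 0 0 0 0.4; 0.05 0 0.4 0 0 0 0.4; 0.05 0 0.5 0 0 0 0.4; 0.05 0 0.57 0 0 0 0.4; 0.05 0 0.59 0 0 0 0.4; 0.05 0 0.59 0 0 0 0.4; 0.05 0 0.59 0 0 0 0.65; 0.05 0 0.59 0 0 0 0.8; 0.05 0 0.59 0 0 0 0.9; 0.05 0 0.59 0 0 0 0.9; 0.05 0 0.59 0 0 0 0.9",
)

```text
time: 7.65
position: [0.4354, 0.2898, 0.0867]
tool_rot: [0.753, 0.658, 0.0, 0.0]
ft_force: [-0.1, -0.2, -0.1]
grip_width: 0.0759
grip_force: 0.0
```

>>> move_arm(
  moves="0 0 -0.3 0 0 0 0.9; 0 0 -0.6 0 0 0 0.9; 0 0 -0.9 0 0 0 1; 0 0 -0.9 0 0 0 1; 0 0 -0.9 0 0 0 1",
)

```text
time: 8.15
position: [0.4353, 0.2897, 0.1769]
tool_rot: [0.753, 0.658, 0.001, 0.0]
ft_force: [0.6, 0.2, -0.1]
grip_width: 0.0862
grip_force: 0.0
```

>>> move_arm(
  moves="-0.25 0.15 0 0 0 0 1; -0.6 0.36 0 0 0 0 1; -1 0.6 0 0 0 0 1",
)

```text
time: 8.45
position: [0.48, 0.182, 0.1748]
tool_rot: [0.752, 0.659, -0.001, -0.001]
ft_force: [1.1, 0.7, 0.4]
grip_width: 0.0869
grip_force: 0.0
```

>>> move_arm(
  moves="-0.35 0.2 0 0 0 0 1; -0.7 0.42 0 0 0 0 1; -1 0.6 0 0 0 0 1",
)

```text
time: 8.75
position: [0.5271, 0.0734, 0.1747]
tool_rot: [0.753, 0.658, -0.001, -0.001]
ft_force: [-0.2, 0.2, -0.1]
grip_width: 0.087
grip_force: 0.0
```

>>> move_arm(
  moves="-0.35 0.2 0 0 0 0 1; -0.6 0.4 0 0 0 0 1; -0.74 0.49 0 0 0 0 1; -0.74 0.49 0 0 0 0 1; -0.74 0.49 0 0 0 0 1",
)

```text
time: 9.25
position: [0.5647, -0.0034, 0.1753]
tool_rot: [0.753, 0.658, -0.001, -0.002]
ft_force: [-0.8, 0.3, 0.5]
grip_width: 0.0872
grip_force: 0.0
```

>>> move_arm(
  moves="0 0.02 0.3 0 0 0 1; 0 0.02 0.6 0 0 0 1; 0 0.02 0.85 0 0 0 1; 0 0.02 0.9 0 0 0 1; 0 0.02 0.9 0 0 0 0.75; 0 0.02 0.9 0 0 0 0.4; 0 0.02 0.9 0 0 0 0.4; 0 0.02 0.9 0 0 0 0.4; 0 0.02 0.9 0 0 0 0.4; 0 0.02 0.9 0 0 0 0.4",
)

```text
time: 10.25
position: [0.5681, -0.0047, 0.0871]
tool_rot: [0.753, 0.658, 0.0, 0.0]
ft_force: [-1.3, -0.5, 5.0]
grip_width: 0.0528
grip_force: 25.0
```

>>> move_arm(
  moves="0 0 -0.1 0 0 0 0.4; 0 0 -0.3 0 0 0 0.4; 0 0 -0.5 0 0 0 0.4; 0 0 -0.6 0 0 0 0.4; 0 0 -0.6 0 0 0 0.4",
)

```text
time: 10.75
position: [0.5692, -0.0049, 0.1478]
tool_rot: [0.753, 0.658, 0.001, 0.001]
ft_force: [0.3, -0.2, -2.3]
grip_width: 0.0527
grip_force: 25.0
```

>>> move_arm(
  moves="0.1 -0.03 0 0 0 0 0.4; 0.25 -0.07 0 0 0 0 0.4; 0.4 -0.1 0 0 0 0 0.4; 0.6 -0.15 0 0 0 0 0.4; 0.8 -0.2 0 0 0 0 0.4; 1 -0.25 0 0 0 0 0.4",
)

```text
time: 11.35
position: [0.5556, 0.1001, 0.1456]
tool_rot: [0.752, 0.659, -0.001, -0.001]
ft_force: [-0.1, 1.0, -2.2]
grip_width: 0.0527
grip_force: 25.0
```

>>> move_arm(
  moves="0.2 -0.05 0 0 0 0 0.4; 0.4 -0.1 0 0 0 0 0.4; 0.6 -0.15 0 0 0 0 0.4; 0.8 -0.2 0 0 0 0 0.4; 1 -0.25 0 0 0 0 0.4",
)

```text
time: 11.85
position: [0.5437, 0.2025, 0.1455]
tool_rot: [0.752, 0.659, -0.001, -0.001]
ft_force: [-0.4, 0.1, -2.6]
grip_width: 0.0533
grip_force: 25.0
```

>>> move_arm(
  moves="0.2 -0.05 0 0 0 0 0.4; 0.4 -0.1 0 0 0 0 0.4; 0.6 -0.15 0 0 0 0 0.4; 0.8 -0.22 0 0 0 0 0.4; 0.87 -0.25 0 0 0 0 0.4; 0.87 -0.25 0 0 0 0 0.4; 0.87 -0.25 0 0 0 0 0.4",
)

```text
time: 12.55
position: [0.5313, 0.2895, 0.1459]
tool_rot: [0.752, 0.659, -0.001, 0.0]
ft_force: [-0.6, 0.5, -3.4]
grip_width: 0.0531
grip_force: 25.0
```

>>> move_arm(
  moves="0 0.02 0.2 0 0 0 0.4; 0 0.02 0.4 0 0 0 0.4; 0 0.02 0.5 0 0 0 0.4; 0 0.02 0.56 0 0 0 0.4; 0 0.02 0.59 0 0 0 0.4; 0 0.02 0.59 0 0 0 0.4; 0 0.02 0.59 0 0 0 0.65; 0 0.02 0.59 0 0 0 0.8; 0 0.02 0.59 0 0 0 0.87; 0 0.02 0.59 0 0 0 0.87; 0 0.02 0.59 0 0 0 0.87",
)

```text
time: 13.65
position: [0.5342, 0.2896, 0.0878]
tool_rot: [0.753, 0.659, 0.0, 0.0]
ft_force: [0.7, -1.0, 0.6]
grip_width: 0.0741
grip_force: 0.0
```

>>> move_arm(
  moves="0 0 -0.3 0 0 0 0.87; 0 0 -0.6 0 0 0 0.87; 0 0 -0.9 0 0 0 1; 0 0 -0.9 0 0 0 1; 0 0 -0.9 0 0 0 1",
)

```text
time: 14.15
position: [0.5342, 0.2895, 0.178]
tool_rot: [0.753, 0.658, 0.001, 0.0]
ft_force: [0.2, 0.0, -0.3]
grip_width: 0.0858
grip_force: 0.0
```

>>> move_arm(
  moves="-0.25 0.05 0 0 0 0 1; -0.6 0.12 0 0 0 0 1; -0.95 0.19 0 0 0 0 1",
)

```text
time: 14.45
position: [0.5387, 0.192, 0.1755]
tool_rot: [0.752, 0.659, -0.002, -0.001]
ft_force: [0.1, -0.6, 0.3]
grip_width: 0.0873
grip_force: 0.0
```

>>> move_arm(
  moves="-0.35 0.07 0 0 0 0 1; -0.7 0.14 0 0 0 0 1; -1 0.2 0 0 0 0 1",
)

```text
time: 14.75
position: [0.5453, 0.0893, 0.1756]
tool_rot: [0.753, 0.658, -0.001, -0.001]
ft_force: [-0.2, -0.2, -0.4]
grip_width: 0.0869
grip_force: 0.0
```

>>> move_arm(
  moves="-0.35 0.07 0 0 0 0 1; -0.7 0.14 0 0 0 0 1; -1 0.2 0 0 0 0 1",
)

```text
time: 15.05
position: [0.5519, -0.0123, 0.1756]
tool_rot: [0.753, 0.658, -0.001, -0.001]
ft_force: [0.9, 0.1, 0.7]
grip_width: 0.0871
grip_force: 0.0
```

>>> move_arm(
  moves="-0.3 0.06 0 0 0 0 1; -0.6 0.12 0 0 0 0 1; -0.6 0.12 0 0 0 0 1; -0.6 0.12 0 0 0 0 1",
)

```text
time: 15.45
position: [0.556, -0.0719, 0.1758]
tool_rot: [0.753, 0.658, -0.001, -0.002]
ft_force: [0.3, -0.6, 0.1]
grip_width: 0.0869
grip_force: 0.0
```

```bash
python3 - <<'E'
from h import *
s=shot("scene");cv2.imwrite("pics/c4.png",cv2.resize(s["image"][130:330,218:458,::-1],(720,600),interpolation=cv2.INTER_CUBIC))
E
```

```text
(no output)
```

View pics/c4.png

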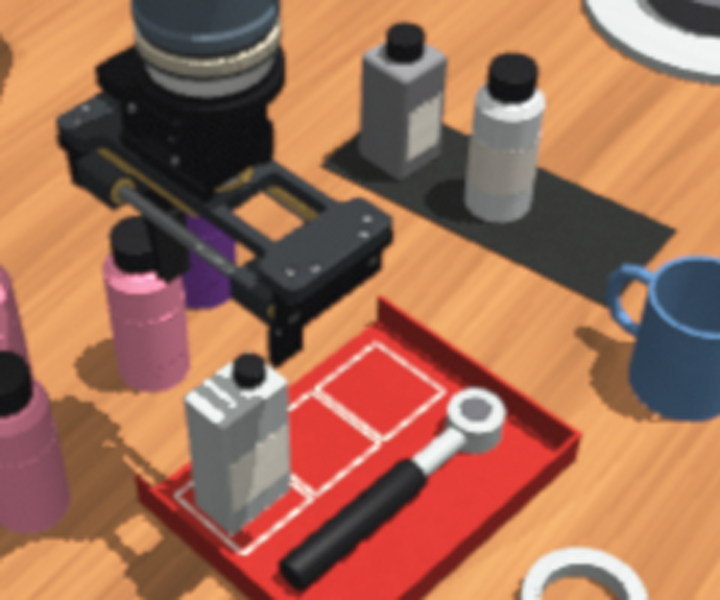

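Bottle (400,110) and can (505,150) stand upright on the mat, and the gripper is above the tin (240,430).

>>> move_arm(
  moves="0 0.01 0.3 0 0 0 1; 0 0.01 0.6 0 0 0 1; 0 0.01 0.85 0 0 0 1; 0 0.01 0.9 0 0 0 1; 0 0.01 0.9 0 0 0 0.75; 0 0.01 0.9 0 0 0 0.5; 0 0.01 0.9 0 0 0 0.3; 0 0.01 0.9 0 0 0 0.3; 0 0.01 0.9 0 0 0 0.3; 0 0.01 0.9 0 0 0 0.3; 0 0.01 0.9 0 0 0 0.3",
)

```text
time: 16.6
position: [0.5581, -0.072, 0.0876]
tool_rot: [0.753, 0.658, 0.0, 0.0]
ft_force: [-0.8, -0.3, 0.7]
grip_width: 0.0391
grip_force: 0.5
```

>>> move_arm(
  moves="0 0 -0.1 0 0 0 0.3; 0 0 -0.3 0 0 0 0.3; 0 0 -0.5 0 0 0 0.3; 0 0 -0.6 0 0 0 0.3; 0 0 -0.6 0 0 0 0.3",
)

```text
time: 17.1
position: [0.559, -0.0722, 0.1489]
tool_rot: [0.753, 0.658, 0.001, 0.001]
ft_force: [-0.1, -0.4, -3.2]
grip_width: 0.0379
grip_force: 25.0
```

>>> move_arm(
  moves="0.1 0 0 0 0 0 0.3; 0.25 0.01 0 0 0 0 0.3; 0.4 0.02 0 0 0 0 0.3; 0.6 0.03 0 0 0 0 0.3; 0.8 0.04 0 0 0 0 0.3; 1 0.05 0 0 0 0 0.3",
)

```text
time: 17.7
position: [0.576, 0.0289, 0.1465]
tool_rot: [0.752, 0.659, -0.0, -0.001]
ft_force: [-0.0, -1.0, -3.0]
grip_width: 0.0376
grip_force: 25.0
```

>>> move_arm(
  moves="0.2 0.01 0 0 0 0 0.3; 0.4 0.02 0 0 0 0 0.3; 0.6 0.03 0 0 0 0 0.3; 0.8 0.04 0 0 0 0 0.3; 1 0.05 0 0 0 0 0.3",
)

```text
time: 18.2
position: [0.5938, 0.1275, 0.1464]
tool_rot: [0.752, 0.659, -0.001, -0.001]
ft_force: [0.9, 0.2, -3.8]
grip_width: 0.0381
grip_force: 25.0
```

>>> move_arm(
  moves="0.2 0.01 0 0 0 0 0.3; 0.4 0.02 0 0 0 0 0.3; 0.6 0.03 0 0 0 0 0.3; 0.8 0.04 0 0 0 0 0.3; 1 0.05 0 0 0 0 0.3",
)

```text
time: 18.7
position: [0.6118, 0.2258, 0.1463]
tool_rot: [0.752, 0.659, -0.001, -0.001]
ft_force: [-0.4, -0.5, -3.4]
grip_width: 0.0383
grip_force: 25.0
```

>>> move_arm(
  moves="0.2 0.01 0 0 0 0 0.3; 0.4 0.01 0 0 0 0 0.3; 0.6 0.02 0 0 0 0 0.3; 0.68 0.02 0 0 0 0 0.3; 0.68 0.02 0 0 0 0 0.3; 0.68 0.02 0 0 0 0 0.3",
)

```text
time: 19.3
position: [0.6235, 0.2901, 0.147]
tool_rot: [0.753, 0.659, -0.001, 0.0]
ft_force: [0.3, -0.5, -4.3]
grip_width: 0.0375
grip_force: 25.0
```

>>> move_arm(
  moves="0 0 0.2 0 0 0 0.3; 0 0 0.4 0 0 0 0.3; 0 0 0.5 0 0 0 0.3; 0 0 0.54 0 0 0 0.3; 0 0 0.54 0 0 0 0.3; 0 0 0.54 0 0 0 0.3",
)

```text
time: 19.9
position: [0.6247, 0.2905, 0.0942]
tool_rot: [0.753, 0.658, 0.001, 0.0]
ft_force: [-0.4, 0.1, -3.6]
grip_width: 0.0374
grip_force: 25.0
```

Still hanging, so lower in small steps.

>>> move_arm(
  moves="0 0 0.02 0 0 0 0.3; 0 0 0.04 0 0 0 0.3; 0 0 0.05 0 0 0 0.3; 0 0 0.05 0 0 0 0.3; 0 0 0.05 0 0 0 0.3",
)

```text
time: 20.4
position: [0.6238, 0.2906, 0.0884]
tool_rot: [0.753, 0.658, 0.0, 0.0]
ft_force: [-0.7, 0.2, -3.5]
grip_width: 0.0377
grip_force: 25.0
```

>>> move_arm(
  moves="0 0 0.01 0 0 0 0.3; 0 0 0.01 0 0 0 0.3; 0 0 0.01 0 0 0 0.4; 0 0 0.01 0 0 0 0.5; 0 0 0.01 0 0 0 0.62; 0 0 0.01 0 0 0 0.62; 0 0 0.01 0 0 0 0.62",
)

```text
time: 21.1
position: [0.6241, 0.2906, 0.0877]
tool_rot: [0.753, 0.658, 0.0, 0.0]
ft_force: [0.7, -0.1, -0.2]
grip_width: 0.0528
grip_force: 0.0
```

>>> move_arm(
  moves="0 0 -0.3 0 0 0 0.62; 0 0 -0.6 0 0 0 0.62; 0 0 -0.9 0 0 0 0.7; 0 0 -0.9 0 0 0 0.7; 0 0 -0.9 0 0 0 0.7",
)

```text
time: 21.6
position: [0.6242, 0.2906, 0.1782]
tool_rot: [0.753, 0.658, 0.001, 0.0]
ft_force: [-0.5, -0.9, -0.0]
grip_width: 0.0604
grip_force: 0.0
```

```bash
python3 - <<'E'
from h import *
c=shot("top");s=shot("scene")
a=cv2.resize(c["image"][170:300,240:400,::-1],(738,600),interpolation=cv2.INTER_CUBIC);cv2.imwrite("pics/c5.png",a)
cv2.imwrite("pics/c6.png",cv2.resize(s["image"][130:355,258:498,::-1],(640,600),interpolation=cv2.INTER_CUBIC))
E
```

```text
(no output)
```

View pics/c5.png

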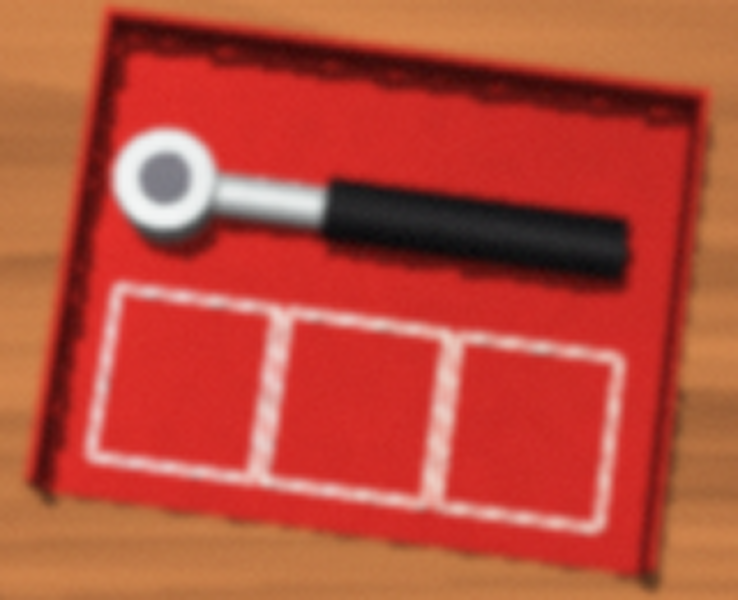

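View pics/c6.png

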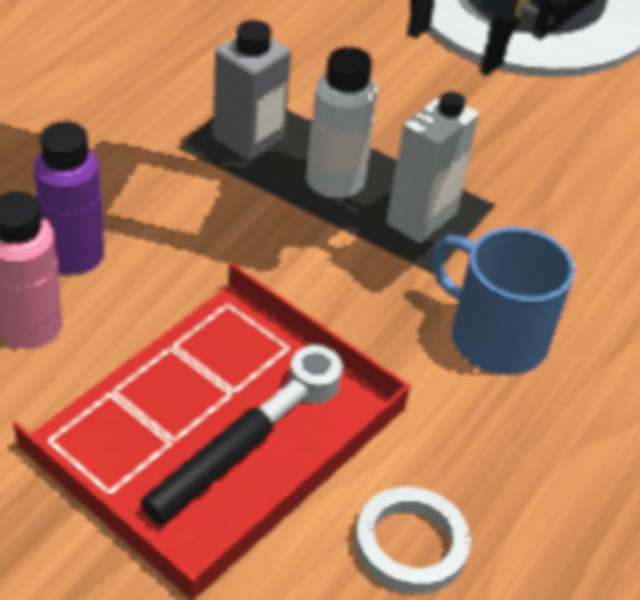

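All three stand upright on the mat. In c5 the outer outline corners are at (113,284), (624,353), (605,530) and (86,462). The same corners in c6 (scale 2.667) are (48,437), (110,492), (290,347) and (226,303).

```bash
python3 - <<'E'
from h import *
c=shot("top");s=shot("scene")
T=lambda x,y,z:ray(c,(240+(x+.5)/4.6125-.5,170+(y+.5)/4.615-.5),z)[:2]
S=lambda x,y,z:ray(s,(258+(x+.5)/2.6667-.5,130+(y+.5)/2.6667-.5),z)[:2]
for L in([T(113,284,.003),T(624,353,.003),T(605,530,.003),T(86,462,.003)],[S(290,347,.003),S(110,492,.003),S(48,437,.003),S(226,303,.003)]):
    P=np.array(L);o=P.mean(0);v=(P[0]-P[1]+P[3]-P[2])/2;print(P.round(4).tolist(),o.round(4),-np.degrees(np.arctan2(v[0],v[1])).round(2));v/=np.linalg.norm(v);print([(o+k*v*.068).round(4) for k in(1,0,-1)])
E
```

```text
[[0.6148, 0.0916], [0.5885, -0.1107], [0.5185, -0.1021], [0.5436, 0.1003]] [ 0.5663 -0.0052] -7.24
[array([0.5749, 0.0622]), array([ 0.5663, -0.0052]), array([ 0.5578, -0.0727])]
[[0.6151, 0.0931], [0.5872, -0.1061], [0.517, -0.0958], [0.5447, 0.1013]] [ 0.566  -0.0019] -7.98
[array([0.5754, 0.0655]), array([ 0.566 , -0.0019]), array([ 0.5565, -0.0692])]
```

>>> move_arm(
  moves="-0.25 0.05 0 0 0 0 0.7; -0.6 0.12 0 0 0 0 0.7; -0.95 0.19 0 0 0 0 0.7",
)

```text
time: 22.1
position: [0.6293, 0.1932, 0.1758]
tool_rot: [0.752, 0.659, -0.001, -0.001]
ft_force: [0.7, -0.4, -0.1]
grip_width: 0.0605
grip_force: 0.0
```

>>> move_arm(
  moves="-0.35 0.07 0 0 0 0 0.7; -0.7 0.14 0 0 0 0 0.7; -1 0.2 0 0 0 0 0.7",
)

```text
time: 22.4
position: [0.636, 0.0902, 0.176]
tool_rot: [0.753, 0.658, -0.001, -0.001]
ft_force: [-0.7, 0.5, -0.8]
grip_width: 0.0608
grip_force: 0.0
```

>>> move_arm(
  moves="-0.35 0.07 0.2 0 0 0 0.7; -0.7 0.14 0.4 0 0 0 0.7; -1 0.19 0.7 0 0 0 0.7; -1 0.19 0.8 0 0 0 0.7; -1 0.19 0.8 0 0 0 0.7",
)

```text
time: 22.9
position: [0.6399, -0.0098, 0.0943]
tool_rot: [0.753, 0.658, -0.002, -0.003]
ft_force: [-0.3, -0.2, -0.8]
grip_width: 0.0609
grip_force: 0.0
```

>>> move_arm(
  moves="0 0 0.3 0 0 0 0.7; 0 0 0.6 0 0 0 0.7; 0 0 0.75 0 0 0 0.7; 0 0 0.77 0 0 0 0.7; 0 0 0.77 0 0 0 0.7; 0 0 0.77 0 0 0 0.4; 0 0 0.77 0 0 0 0.2; 0 0 0.77 0 0 0 0.15; 0 0 0.77 0 0 0 0.15; 0 0 0.77 0 0 0 0.15; 0 0 0.77 0 0 0 0.15; 0 0 0.77 0 0 0 0.15",
  squeeze=35,
)

```text
time: 24.1
position: [0.6421, -0.0096, 0.0203]
tool_rot: [0.753, 0.658, -0.0, -0.0]
ft_force: [-0.0, 0.0, 0.7]
grip_width: 0.0161
grip_force: 0.0
```

```bash
python3 - <<'E'
from h import *
s=shot("scene");cv2.imwrite("pics/c7.png",cv2.resize(s["image"][205:355,258:418,::-1],(640,600),interpolation=cv2.INTER_CUBIC))
o=robot.get_obs();print(o["position"],o["grip_width"],o["grip_force"],o["ft_force"])
E
```

```text
[ 0.6421087  -0.00962666  0.02030801] 0.015120578588173986 0.0 [-0.86980422  0.19616514  0.05031042]
```

View pics/c7.png

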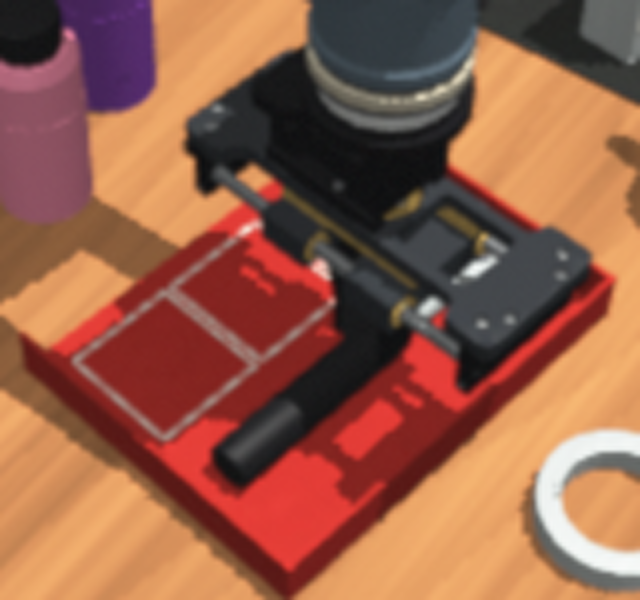

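```bash
python3 - <<'E'
from h import *
s=shot("scene")
a=np.radians(-7.6);ux=np.array([np.cos(a),np.sin(a),0]);uy=np.array([-ux[1],ux[0],0])
M=np.array([.6421,-.0096,0])
f=lambda P:((proj(s,P)-[258,205]+.5)*4-.5).round(0).tolist()
for k in(-.0095,.0095):
  for w in(.0075,.0225):
    print(k,w,[f(M+uy*k+ux*w+np.array([0,0,z])) for z in(.009,.029,.071)])
print("handle axis top",[f(M+uy*k+np.array([0,0,.029])) for k in(-.1,-.02,0,.02)])
o=robot.get_obs();print(o["q"])
E
python3 - <<'E'
import cv2
im=cv2.imread("pics/c7.png")[180:480,200:500];cv2.imwrite("pics/c8.png",cv2.convertScaleAbs(cv2.resize(im,(600,600)),alpha=2.5,beta=20))
E
```

```text
-0.0095 0.0075 [[366.0, 379.0], [368.0, 355.0], [371.0, 303.0]]
-0.0095 0.0225 [[388.0, 396.0], [390.0, 373.0], [395.0, 321.0]]
0.0095 0.0075 [[392.0, 357.0], [394.0, 334.0], [398.0, 281.0]]
0.0095 0.0225 [[414.0, 374.0], [416.0, 351.0], [421.0, 298.0]]
handle axis top [[227.0, 455.0], [342.0, 359.0], [370.0, 336.0], [397.0, 313.0]]
[-1.88640556e-01  7.99363341e-01  1.51521455e+00 -1.29927523e-05
  8.27159245e-01 -5.53581340e-02]
```

View pics/c8.png

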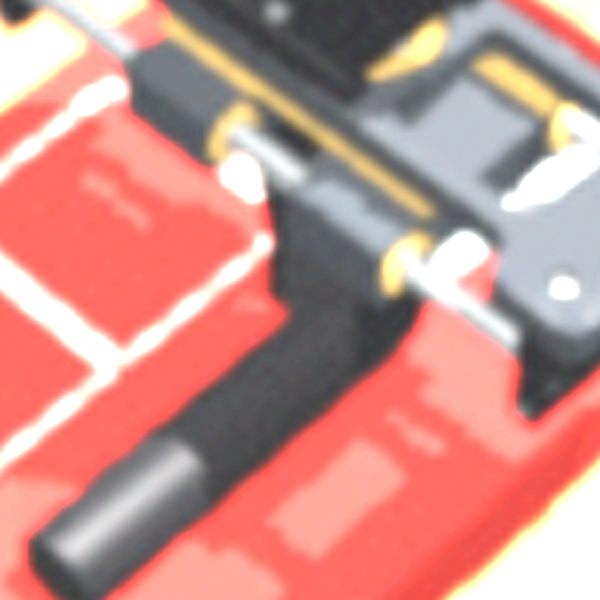

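```bash
python3 - <<'E'
from h import *
s=shot("scene")
a=np.radians(-7.6);ux=np.array([np.cos(a),np.sin(a),0]);uy=np.array([-ux[1],ux[0],0])
M=np.array([.5759,.0617,0])
f=lambda P:((proj(s,P)-[218,155]+.5)*3.333-.5).round(0).tolist()
for w in(.0435,.0585,-.0435,-.0585):
  print(w,[[f(M+uy*k+ux*w+np.array([0,0,z])) for z in(.152,.18,.21)] for k in(-.0095,.0095)])
E
python3 - <<'E'
import cv2
im=cv2.imread("pics/c3.png")[0:300,300:666];cv2.imwrite("pics/c9.png",cv2.convertScaleAbs(cv2.resize(im,(732,600)),alpha=2,beta=20))
E
```

```text
0.0435 [[[472.0, 232.0], [474.0, 196.0], [477.0, 156.0]], [[494.0, 215.0], [497.0, 179.0], [501.0, 139.0]]]
0.0585 [[[491.0, 245.0], [495.0, 209.0], [498.0, 169.0]], [[514.0, 228.0], [517.0, 192.0], [522.0, 152.0]]]
-0.0435 [[[362.0, 159.0], [362.0, 123.0], [362.0, 83.0]], [[385.0, 144.0], [385.0, 108.0], [386.0, 68.0]]]
-0.0585 [[[344.0, 147.0], [344.0, 111.0], [344.0, 71.0]], [[367.0, 132.0], [367.0, 96.0], [367.0, 56.0]]]
```

View pics/c9.png

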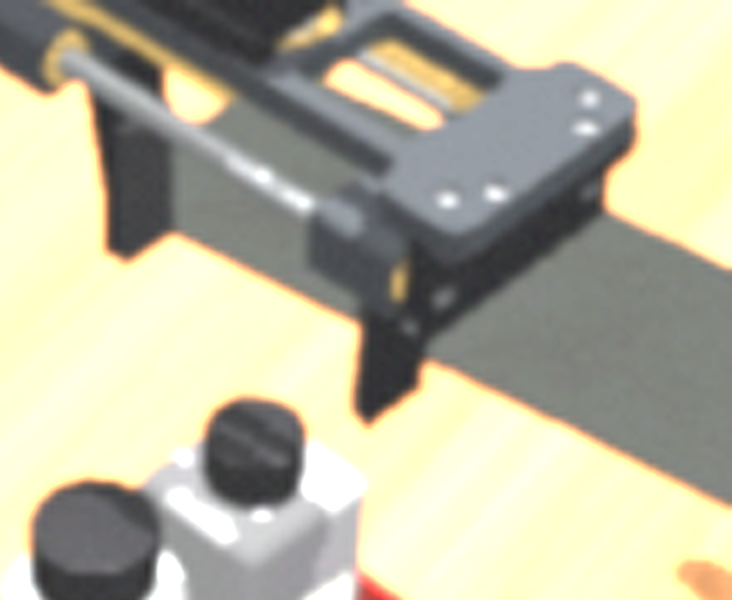

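The fingertips really sit about 25 mm higher than the stated TCP geometry implies, so the fingers closed above the handle. I'll reopen and go down carefully while watching the force.

>>> move_arm(
  moves="0 0 0 0 0 0 0.4; 0 0 0 0 0 0 0.7; 0 0 0 0 0 0 0.7; 0 0 0 0 0 0 0.7; 0 0 0 0 0 0 0.7; 0 0 0.05 0 0 0 0.7; 0 0 0.1 0 0 0 0.7; 0 0 0.15 0 0 0 0.7; 0 0 0.15 0 0 0 0.7; 0 0 0.15 0 0 0 0.7",
)

```text
time: 25.25
position: [0.6419, -0.0096, 0.0049]
tool_rot: [0.753, 0.658, -0.0, -0.0]
ft_force: [0.1, -0.3, 0.1]
grip_width: 0.0608
grip_force: 0.0
```

```bash
python3 - <<'E'
from h import *
s=shot("scene");im=s["image"][235:315,300:400,::-1];cv2.imwrite("pics/d1.png",cv2.convertScaleAbs(cv2.resize(im,(750,600),interpolation=cv2.INTER_CUBIC),alpha=2,beta=20))
a=np.radians(-7.6);ux=np.array([np.cos(a),np.sin(a),0]);uy=np.array([-ux[1],ux[0],0])
o=robot.get_obs();M=o["position"]*[1,1,0];print(o["position"],o["grip_width"])
f=lambda P:((proj(s,P)-[300,235]+.5)*7.5-.5).round(0).tolist()
for w in(.0305,.0455,):
  print(w,[[f(M+uy*k+ux*w+np.array([0,0,z])) for z in(.003,.02,.04)] for k in(-.0095,.0095)])
E
```

```text
[ 0.64217092 -0.00955057  0.00520944] 0.0610597572289508
0.0305 [[[435.0, 549.0], [438.0, 512.0], [442.0, 467.0]], [[482.0, 507.0], [486.0, 470.0], [491.0, 425.0]]]
0.0455 [[[477.0, 582.0], [481.0, 545.0], [486.0, 500.0]], [[524.0, 540.0], [529.0, 503.0], [535.0, 458.0]]]
```

View pics/d1.png

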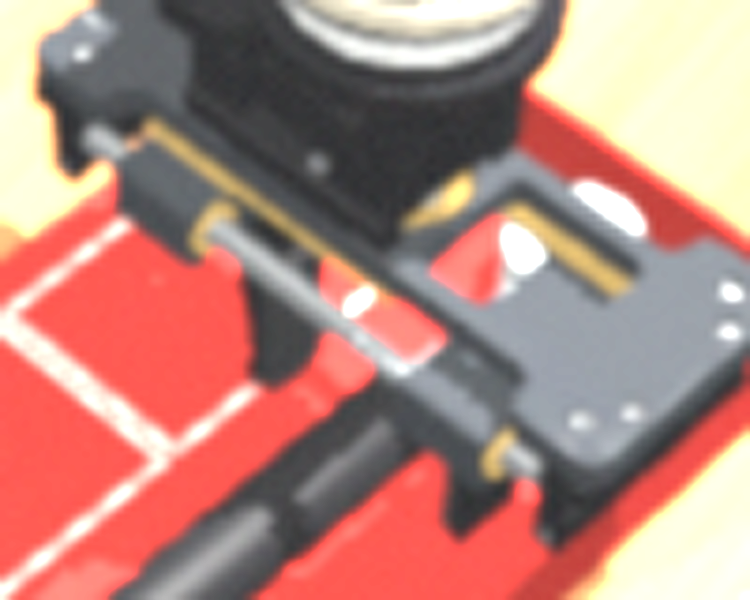

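The finger tip shows at (462,536), about 20 mm up, so 12 mm more.

>>> move_arm(
  moves="0 0 0.04 0 0 0 0.7; 0 0 0.08 0 0 0 0.7; 0 0 0.11 0 0 0 0.7; 0 0 0.11 0 0 0 0.7; 0 0 0.11 0 0 0 0.7",
)

```text
time: 25.8
position: [0.6422, -0.0096, -0.0057]
tool_rot: [0.753, 0.658, 0.0, 0.0]
ft_force: [-0.3, -0.1, 1.7]
grip_width: 0.061
grip_force: 0.4
```

>>> move_arm(
  moves="0 0 0 0 0 0 0.5; 0 0 0 0 0 0 0.3; 0 0 0 0 0 0 0.2; 0 0 0 0 0 0 0.2; 0 0 0 0 0 0 0.2; 0 0 0 0 0 0 0.2; 0 0 0 0 0 0 0.2; 0 0 0 0 0 0 0.2",
)

```text
time: 26.6
position: [0.6419, -0.0095, -0.0057]
tool_rot: [0.753, 0.659, -0.0, -0.0]
ft_force: [-0.8, -0.2, 0.2]
grip_width: 0.025
grip_force: 35.2
```

>>> move_arm(
  moves="0 0 -0.1 0 0 0 0.2; 0 0 -0.25 0 0 0 0.2; 0 0 -0.45 0 0 0 0.2; 0 0 -0.65 0 0 0 0.2; 0 0 -0.85 0 0 0 0.2; 0 0 -1 0 0 0 0.2",
)

```text
time: 27.2
position: [0.6427, -0.0096, 0.0966]
tool_rot: [0.753, 0.658, 0.001, 0.001]
ft_force: [0.0, 0.6, -3.7]
grip_width: 0.0251
grip_force: 35.0
```

>>> move_arm(
  moves="0 0 -0.2 0 0 0 0.2; 0 0 -0.4 0 0 0 0.2; 0 0 -0.55 0 0 0 0.2; 0 0 -0.6 0 0 0 0.2; 0 0 -0.6 0 0 0 0.2",
)

```text
time: 27.7
position: [0.6424, -0.0096, 0.1554]
tool_rot: [0.753, 0.658, 0.001, 0.001]
ft_force: [-0.1, 0.4, -3.7]
grip_width: 0.025
grip_force: 35.0
```

>>> move_arm(
  moves="-0.1 -0.02 0 0 0 0 0.2; -0.25 -0.06 0 0 0 0 0.2; -0.45 -0.1 0 0 0 0 0.2; -0.65 -0.15 0 0 0 0 0.2; -0.85 -0.2 0 0 0 0 0.2; -1 -0.23 0 0 0 0 0.2",
)

```text
time: 28.3
position: [0.6043, -0.1078, 0.1534]
tool_rot: [0.753, 0.658, -0.001, -0.001]
ft_force: [0.2, 0.0, -4.1]
grip_width: 0.0255
grip_force: 35.0
```

>>> move_arm(
  moves="-0.2 -0.04 0 0 0 0 0.2; -0.4 -0.09 0 0 0 0 0.2; -0.6 -0.13 0 0 0 0 0.2; -0.8 -0.18 0 0 0 0 0.2; -1 -0.23 0 0 0 0 0.2",
)

```text
time: 28.8
position: [0.5689, -0.2031, 0.1538]
tool_rot: [0.753, 0.658, -0.0, -0.001]
ft_force: [-0.2, 0.3, -3.5]
grip_width: 0.0254
grip_force: 35.0
```

>>> move_arm(
  moves="-0.2 -0.04 0 0 0 0 0.2; -0.4 -0.09 0 0 0 0 0.2; -0.6 -0.13 0 0 0 0 0.2; -0.8 -0.18 0 0 0 0 0.2; -0.95 -0.22 0 0 0 0 0.2; -1 -0.23 0 0 0 0 0.2; -1 -0.23 0 0 0 0 0.2",
)

```text
time: 29.5
position: [0.5334, -0.2984, 0.1541]
tool_rot: [0.753, 0.658, 0.0, -0.0]
ft_force: [0.6, 0.3, -4.2]
grip_width: 0.0251
grip_force: 35.0
```

>>> move_arm(
  moves="0 0 0 0 0 0.04 0.2; 0 0 0 0 0 0.12 0.2; 0 0 0 0 0 0.2 0.2; 0 0 0 0 0 0.29 0.2; 0 0 0 0 0 0.38 0.2; 0 0 0 0 0 0.47 0.2; 0 0 0 0 0 0.56 0.2; 0 0 0 0 0 0.65 0.2; 0 0 0 0 0 0.74 0.2; 0 0 0 0 0 0.82 0.2; 0 0 0 0 0 0.88 0.2; 0 0 0 0 0 0.908 0.2",
)

```text
time: 30.7
position: [0.5342, -0.2963, 0.1542]
tool_rot: [1.0, 0.005, -0.0, -0.001]
ft_force: [0.3, -0.2, -3.7]
grip_width: 0.0254
grip_force: 35.0
```

>>> move_arm(
  moves="-0.01 0.03 0.1 0 0 0 0.2; -0.02 0.08 0.25 0 0 0 0.2; -0.02 0.08 0.45 0 0 0 0.2; -0.02 0.08 0.65 0 0 0 0.2; -0.02 0.08 0.85 0 0 0 0.2; -0.02 0.08 0.97 0 0 0 0.2; -0.02 0.08 1 0 0 0 0.2; -0.02 0.08 1 0 0 0 0.2",
)

```text
time: 31.5
position: [0.5317, -0.3056, 0.0536]
tool_rot: [1.0, 0.006, -0.0, -0.0]
ft_force: [-0.1, 0.2, -4.1]
grip_width: 0.0249
grip_force: 35.0
```

>>> move_arm(
  moves="0 0 0.1 0 0 0 0.2; 0 0 0.2 0 0 0 0.2; 0 0 0.3 0 0 0 0.2; 0 0 0.4 0 0 0 0.2; 0 0 0.48 0 0 0 0.2; 0 0 0.52 0 0 0 0.2; 0 0 0.54 0 0 0 0.2; 0 0 0.54 0 0 0 0.2",
)

```text
time: 32.3
position: [0.5319, -0.3057, 0.0001]
tool_rot: [1.0, 0.006, -0.0, -0.0]
ft_force: [0.3, -0.6, -4.0]
grip_width: 0.0252
grip_force: 35.0
```

```bash
python3 - <<'E'
from h import *
c=shot("top");cv2.imwrite("pics/d2.png",cv2.resize(c["image"][195:365,380:560,::-1],(635,600),interpolation=cv2.INTER_CUBIC))
E
```

```text
(no output)
```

View pics/d2.png

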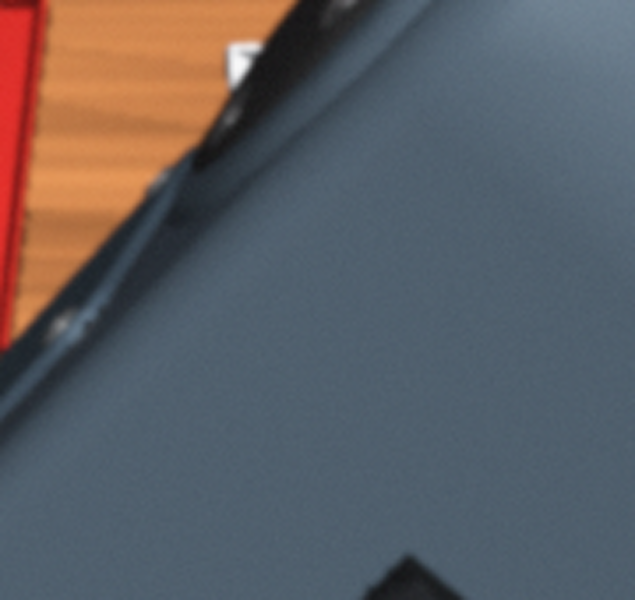

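The arm hides the tray from the top camera, so I'll set it down and measure afterwards.

>>> move_arm(
  moves="0 0 0.02 0 0 0 0.2; 0 0 0.04 0 0 0 0.2; 0 0 0.05 0 0 0 0.2; 0 0 0.055 0 0 0 0.2; 0 0 0.055 0 0 0 0.2; 0 0 0.055 0 0 0 0.35; 0 0 0.055 0 0 0 0.5; 0 0 0.055 0 0 0 0.6; 0 0 0.055 0 0 0 0.6; 0 0 0.055 0 0 0 0.6",
)

```text
time: 33.35
position: [0.5322, -0.3059, -0.0049]
tool_rot: [1.0, 0.006, 0.0, 0.0]
ft_force: [-0.0, 0.3, -0.5]
grip_width: 0.0501
grip_force: 0.0
```

>>> move_arm(
  moves="0 0 -0.2 0 0 0 0.6; 0 0 -0.5 0 0 0 0.7; 0 0 -0.8 0 0 0 0.8; 0 0 -1 0 0 0 1; 0 0 -1 0 0 0 1",
)

```text
time: 33.85
position: [0.534, -0.3073, 0.0981]
tool_rot: [1.0, 0.006, 0.003, 0.002]
ft_force: [0.3, -0.6, -0.4]
grip_width: 0.0761
grip_force: 0.0
```

>>> move_arm(
  moves="0 -0.2 -0.2 0 0 -0.09 1; 0 -0.5 -0.5 0 0 -0.18 1; 0 -0.9 -0.8 0 0 -0.27 1; 0 -1 -0.8 0 0 -0.36 1; 0 -1 -0.8 0 0 -0.45 1; 0 -1 -0.8 0 0 -0.54 1; 0 -1 -0.8 0 0 -0.63 1; 0 -1 -0.8 0 0 -0.72 1; 0 -1 -0.8 0 0 -0.81 1; 0 -1 -0.8 0 0 -0.9 1; 0 -1 -0.8 0 0 -0.909 1; 0 -1 -0.8 0 0 -0.909 1",
)

```text
time: 35.05
position: [0.5304, -0.2055, 0.174]
tool_rot: [0.753, 0.658, -0.0, -0.001]
ft_force: [0.3, -0.0, -0.2]
grip_width: 0.0872
grip_force: 0.0
```

```bash
python3 - <<'E'
from h import *
for n in("top","scene"):
    c=shot(n,"chk_"+n);im=c["image"];Y,X=np.mgrid[:480,:640]
    if n=="top": R=(X>435)&(X<535)&(Y>200)&(Y<360)
    else: R=(X>125)&(X<290)&(Y>310)&(Y<440)
    m=(im.max(2)<60)&R
    k=cv2.connectedComponentsWithStats(m.astype(np.uint8))
    for i in range(1,k[0]):
        if k[2][i,4]>60:
            p=np.argwhere(k[1]==i)[:,::-1].astype(np.float32)
            b=cv2.boxPoints(cv2.minAreaRect(p));print(n,k[2][i].tolist(),k[3][i].round(1),[ray(c,q,.016)[:2].round(4).tolist() for q in b],ray(c,k[3][i],.016)[:2].round(4))
E
```

```text
top [440, 201, 95, 159, 6608] [484.4 283. ] [[0.3893, -0.2178], [0.6708, -0.2295], [0.6723, -0.4018], [0.3903, -0.3801]] [ 0.521  -0.3021]
scene [164, 336, 53, 44, 742] [188.8 356.3] [[0.4307, -0.3196], [0.4248, -0.2951], [0.5501, -0.293], [0.5536, -0.3162]] [ 0.4908 -0.3059]
```

>>> move_arm(
  moves="0.25 0.01 0 0 0 0 1; 0.6 0.03 0 0 0 0 1; 1 0.05 0 0 0 0 1",
)

```text
time: 35.45
position: [0.5492, -0.1072, 0.1747]
tool_rot: [0.753, 0.658, 0.0, 0.0]
ft_force: [0.3, 0.4, 0.5]
grip_width: 0.0869
grip_force: 0.0
```

>>> move_arm(
  moves="0.35 0.02 0 0 0 0 1; 0.7 0.04 0 0 0 0 1; 1 0.05 0 0 0 0 1",
)

```text
time: 35.75
position: [0.5672, -0.007, 0.1748]
tool_rot: [0.752, 0.659, 0.0, -0.0]
ft_force: [0.2, -0.2, 0.6]
grip_width: 0.0872
grip_force: 0.0
```

>>> move_arm(
  moves="0.35 0.02 0 0 0 0 1; 0.7 0.04 0 0 0 0 1; 1 0.05 0 0 0 0 1",
)

```text
time: 36.05
position: [0.5853, 0.0915, 0.1748]
tool_rot: [0.752, 0.659, 0.0, -0.0]
ft_force: [-0.2, 0.6, 0.9]
grip_width: 0.087
grip_force: 0.0
```

>>> move_arm(
  moves="0.35 0.02 0 0 0 0 1; 0.7 0.04 0 0 0 0 1; 1 0.05 0 0 0 0 1",
)

```text
time: 36.35
position: [0.6034, 0.19, 0.1747]
tool_rot: [0.752, 0.659, 0.0, -0.0]
ft_force: [1.2, -0.9, 0.2]
grip_width: 0.0871
grip_force: 0.0
```

>>> move_arm(
  moves="0.35 0.02 0 0 0 0 0.8; 0.7 0.04 0 0 0 0 0.66; 1 0.06 0 0 0 0 0.66; 1 0.06 0 0 0 0 0.66; 1 0.06 0 0 0 0 0.66; 1 0.06 0 0 0 0 0.66",
)

```text
time: 36.95
position: [0.6219, 0.2854, 0.1745]
tool_rot: [0.752, 0.659, -0.001, -0.0]
ft_force: [0.5, -0.4, 0.3]
grip_width: 0.0585
grip_force: 0.0
```

>>> move_arm(
  moves="0.05 0.01 0 0 0 0 0.66; 0.05 0.01 0.3 0 0 0 0.66; 0.05 0.01 0.6 0 0 0 0.66; 0.05 0.01 0.82 0 0 0 0.66; 0.05 0.01 0.87 0 0 0 0.66; 0.05 0.01 0.87 0 0 0 0.66; 0.05 0.01 0.87 0 0 0 0.4; 0.05 0.01 0.87 0 0 0 0.3; 0.05 0.01 0.87 0 0 0 0.3; 0.05 0.01 0.87 0 0 0 0.3; 0.05 0.01 0.87 0 0 0 0.3; 0.05 0.01 0.87 0 0 0 0.3",
  squeeze=25,
)

```text
time: 38.15
position: [0.6244, 0.2916, 0.0891]
tool_rot: [0.752, 0.659, 0.001, 0.0]
ft_force: [-1.2, -0.4, 5.4]
grip_width: 0.0379
grip_force: 25.0
```

>>> move_arm(
  moves="0 0 -0.1 0 0 0 0.3; 0 0 -0.3 0 0 0 0.3; 0 0 -0.5 0 0 0 0.3; 0 0 -0.6 0 0 0 0.3; 0 0 -0.6 0 0 0 0.3",
)

```text
time: 38.65
position: [0.6248, 0.2916, 0.1493]
tool_rot: [0.752, 0.659, 0.001, 0.001]
ft_force: [1.3, -0.5, -3.6]
grip_width: 0.038
grip_force: 25.0
```

>>> move_arm(
  moves="-0.1 0 0 0 0 0 0.3; -0.25 -0.01 0 0 0 0 0.3; -0.4 -0.02 0 0 0 0 0.3; -0.6 -0.03 0 0 0 0 0.3; -0.8 -0.04 0 0 0 0 0.3; -1 -0.05 0 0 0 0 0.3",
)

```text
time: 39.25
position: [0.6053, 0.1905, 0.1477]
tool_rot: [0.752, 0.659, -0.0, -0.0]
ft_force: [-0.9, -0.1, -3.3]
grip_width: 0.0379
grip_force: 25.0
```

>>> move_arm(
  moves="-0.2 -0.01 0 0 0 0 0.3; -0.4 -0.02 0 0 0 0 0.3; -0.6 -0.03 0 0 0 0 0.3; -0.8 -0.04 0 0 0 0 0.3; -1 -0.05 0 0 0 0 0.3",
)

```text
time: 39.75
position: [0.5871, 0.092, 0.148]
tool_rot: [0.752, 0.659, -0.0, 0.0]
ft_force: [0.0, 0.5, -4.0]
grip_width: 0.0375
grip_force: 25.0
```

>>> move_arm(
  moves="-0.2 -0.01 0 0 0 0 0.3; -0.4 -0.02 0 0 0 0 0.3; -0.6 -0.03 0 0 0 0 0.3; -0.8 -0.04 0 0 0 0 0.3; -1 -0.05 0 0 0 0 0.3",
)

```text
time: 40.25
position: [0.5688, -0.0063, 0.1481]
tool_rot: [0.752, 0.659, -0.0, 0.0]
ft_force: [0.4, -0.2, -3.5]
grip_width: 0.0379
grip_force: 25.0
```

>>> move_arm(
  moves="-0.2 -0.01 0 0 0 0 0.3; -0.4 -0.02 0 0 0 0 0.3; -0.6 -0.02 0 0 0 0 0.3; -0.68 -0.03 0 0 0 0 0.3; -0.68 -0.03 0 0 0 0 0.3; -0.68 -0.03 0 0 0 0 0.3; -0.68 -0.03 0 0 0 0 0.3",
)

```text
time: 40.95
position: [0.5576, -0.0704, 0.1479]
tool_rot: [0.752, 0.659, 0.0, -0.0]
ft_force: [-0.5, -0.7, -4.2]
grip_width: 0.0376
grip_force: 25.0
```

>>> move_arm(
  moves="-0.01 0 0.2 0 0 0 0.3; -0.01 0 0.4 0 0 0 0.3; -0.01 0 0.5 0 0 0 0.3; -0.01 0 0.56 0 0 0 0.3; -0.01 0 0.585 0 0 0 0.3; -0.01 0 0.585 0 0 0 0.3; -0.01 0 0.585 0 0 0 0.3; -0.01 0 0.585 0 0 0 0.4; -0.01 0 0.585 0 0 0 0.5; -0.01 0 0.585 0 0 0 0.66; -0.01 0 0.585 0 0 0 0.66; -0.01 0 0.585 0 0 0 0.66",
)

```text
time: 42.15
position: [0.558, -0.0723, 0.0897]
tool_rot: [0.752, 0.659, 0.0, 0.0]
ft_force: [0.3, -0.5, 0.3]
grip_width: 0.0552
grip_force: 0.0
```

>>> move_arm(
  moves="0 0 -0.3 0 0 0 0.66; 0 0 -0.6 0 0 0 0.66; 0 0 -0.9 0 0 0 1; 0 0 -0.9 0 0 0 1; 0 0 -0.9 0 0 0 1",
)

```text
time: 42.65
position: [0.5579, -0.0722, 0.18]
tool_rot: [0.752, 0.659, 0.0, 0.001]
ft_force: [-0.4, -0.5, 0.5]
grip_width: 0.0737
grip_force: 0.0
```

>>> move_arm(
  moves="0.25 -0.05 0 0 0 0 0.9; 0.6 -0.12 0 0 0 0 0.87; 0.95 -0.19 0 0 0 0 0.87",
)

```text
time: 42.95
position: [0.55, 0.0252, 0.1776]
tool_rot: [0.753, 0.658, -0.001, -0.001]
ft_force: [0.1, 0.4, 0.5]
grip_width: 0.0759
grip_force: 0.0
```

>>> move_arm(
  moves="0.35 -0.07 0 0 0 0 0.87; 0.7 -0.14 0 0 0 0 0.87; 1 -0.2 0 0 0 0 0.87",
)

```text
time: 43.25
position: [0.5429, 0.1279, 0.1775]
tool_rot: [0.752, 0.659, -0.001, -0.001]
ft_force: [-0.3, -0.6, 0.5]
grip_width: 0.0759
grip_force: 0.0
```

>>> move_arm(
  moves="0.35 -0.07 0 0 0 0 0.87; 0.7 -0.14 0 0 0 0 0.87; 1 -0.2 0 0 0 0 0.87",
)

```text
time: 43.55
position: [0.5363, 0.2295, 0.1774]
tool_rot: [0.752, 0.659, -0.002, -0.001]
ft_force: [-0.3, -1.0, 1.1]
grip_width: 0.0758
grip_force: 0.0
```

>>> move_arm(
  moves="0.3 -0.06 0 0 0 0 0.87; 0.6 -0.12 0 0 0 0 0.87; 0.61 -0.12 0 0 0 0 0.87; 0.61 -0.12 0 0 0 0 0.87; 0.61 -0.12 0 0 0 0 0.87",
)

```text
time: 44.05
position: [0.5334, 0.2891, 0.1782]
tool_rot: [0.752, 0.659, -0.001, -0.0]
ft_force: [-0.0, 0.2, -0.5]
grip_width: 0.0757
grip_force: 0.0
```

>>> move_arm(
  moves="0 0 0.3 0 0 0 0.87; 0 0 0.6 0 0 0 0.87; 0 0 0.85 0 0 0 0.87; 0 0 0.91 0 0 0 0.87; 0 0 0.91 0 0 0 0.87; 0 0 0.91 0 0 0 0.7; 0 0 0.91 0 0 0 0.4; 0 0 0.91 0 0 0 0.4; 0 0 0.91 0 0 0 0.4; 0 0 0.91 0 0 0 0.4; 0 0 0.91 0 0 0 0.4",
)

```text
time: 45.15
position: [0.5342, 0.2904, 0.0893]
tool_rot: [0.752, 0.659, 0.001, 0.0]
ft_force: [-1.6, -0.4, 6.4]
grip_width: 0.0528
grip_force: 25.0
```

>>> move_arm(
  moves="0 0 -0.1 0 0 0 0.4; 0 0 -0.3 0 0 0 0.4; 0 0 -0.5 0 0 0 0.4; 0 0 -0.6 0 0 0 0.4; 0 0 -0.6 0 0 0 0.4",
)

```text
time: 45.65
position: [0.535, 0.2904, 0.1498]
tool_rot: [0.752, 0.659, 0.001, 0.001]
ft_force: [0.1, 0.2, -2.4]
grip_width: 0.053
grip_force: 25.0
```

>>> move_arm(
  moves="-0.1 0.03 0 0 0 0 0.4; -0.25 0.06 0 0 0 0 0.4; -0.4 0.1 0 0 0 0 0.4; -0.6 0.15 0 0 0 0 0.4; -0.8 0.2 0 0 0 0 0.4; -1 0.25 0 0 0 0 0.4",
)

```text
time: 46.25
position: [0.5453, 0.1853, 0.1476]
tool_rot: [0.752, 0.659, -0.001, -0.0]
ft_force: [-0.3, -0.3, -1.6]
grip_width: 0.0527
grip_force: 25.0
```

>>> move_arm(
  moves="-0.2 0.05 0 0 0 0 0.4; -0.4 0.1 0 0 0 0 0.4; -0.6 0.15 0 0 0 0 0.4; -0.8 0.2 0 0 0 0 0.4; -1 0.25 0 0 0 0 0.4",
)

```text
time: 46.75
position: [0.5567, 0.0828, 0.1477]
tool_rot: [0.753, 0.659, -0.001, -0.0]
ft_force: [0.9, 0.5, -2.6]
grip_width: 0.0527
grip_force: 25.0
```

>>> move_arm(
  moves="-0.2 0.05 0 0 0 0 0.4; -0.4 0.1 0 0 0 0 0.4; -0.6 0.15 0 0 0 0 0.4; -0.75 0.2 0 0 0 0 0.4; -0.85 0.21 0 0 0 0 0.4; -0.85 0.21 0 0 0 0 0.4; -0.85 0.21 0 0 0 0 0.4",
)

```text
time: 47.45
position: [0.5665, -0.0016, 0.1482]
tool_rot: [0.752, 0.659, -0.0, -0.001]
ft_force: [-0.1, -0.4, -3.3]
grip_width: 0.0526
grip_force: 25.0
```

>>> move_arm(
  moves="-0.01 0 0.2 0 0 0 0.4; -0.01 0 0.4 0 0 0 0.4; -0.01 0 0.5 0 0 0 0.4; -0.01 0 0.56 0 0 0 0.4; -0.01 0 0.585 0 0 0 0.4; -0.01 0 0.585 0 0 0 0.4; -0.01 0 0.585 0 0 0 0.4; -0.01 0 0.585 0 0 0 0.6; -0.01 0 0.585 0 0 0 0.75; -0.01 0 0.585 0 0 0 0.87; -0.01 0 0.585 0 0 0 0.87; -0.01 0 0.585 0 0 0 0.87",
)

```text
time: 48.65
position: [0.5672, -0.0028, 0.0903]
tool_rot: [0.752, 0.659, 0.0, 0.0]
ft_force: [0.8, -1.2, -0.2]
grip_width: 0.0733
grip_force: 0.0
```

>>> move_arm(
  moves="0 0 -0.3 0 0 0 0.87; 0 0 -0.6 0 0 0 0.87; 0 0 -0.9 0 0 0 1; 0 0 -0.9 0 0 0 1; 0 0 -0.9 0 0 0 1",
)

```text
time: 49.15
position: [0.5671, -0.0028, 0.1805]
tool_rot: [0.752, 0.659, 0.001, 0.001]
ft_force: [0.0, 0.3, 0.1]
grip_width: 0.0858
grip_force: 0.0
```

>>> move_arm(
  moves="0.25 -0.15 0 0 0 0 1; 0.6 -0.36 0 0 0 0 1; 0.95 -0.58 0 0 0 0 1",
)

```text
time: 49.45
position: [0.5204, 0.0996, 0.1781]
tool_rot: [0.753, 0.658, -0.001, -0.001]
ft_force: [0.1, 0.9, 0.6]
grip_width: 0.0871
grip_force: 0.0
```

>>> move_arm(
  moves="0.35 -0.22 0 0 0 0 1; 0.7 -0.43 0 0 0 0 1; 1 -0.62 0 0 0 0 1",
)

```text
time: 49.75
position: [0.4712, 0.2077, 0.1782]
tool_rot: [0.752, 0.659, -0.002, -0.001]
ft_force: [0.7, 0.8, 0.4]
grip_width: 0.087
grip_force: 0.0
```

>>> move_arm(
  moves="0.35 -0.22 0 0 0 0 1; 0.7 -0.43 0 0 0 0 1; 0.78 -0.49 0 0 0 0 1; 0.78 -0.49 0 0 0 0 1; 0.78 -0.49 0 0 0 0 1",
)

```text
time: 50.25
position: [0.435, 0.2893, 0.179]
tool_rot: [0.752, 0.659, -0.001, 0.0]
ft_force: [0.3, 0.4, -0.3]
grip_width: 0.0869
grip_force: 0.0
```

>>> move_arm(
  moves="0 0 0.3 0 0 0 1; 0 0 0.6 0 0 0 1; 0 0 0.85 0 0 0 1; 0 0 0.93 0 0 0 1; 0 0 0.93 0 0 0 1; 0 0 0.93 0 0 0 0.7; 0 0 0.93 0 0 0 0.4; 0 0 0.93 0 0 0 0.4; 0 0 0.93 0 0 0 0.4; 0 0 0.93 0 0 0 0.4; 0 0 0.93 0 0 0 0.4",
)

```text
time: 51.35
position: [0.4353, 0.2903, 0.0873]
tool_rot: [0.752, 0.659, 0.0, 0.0]
ft_force: [0.2, 0.3, 2.6]
grip_width: 0.0522
grip_force: 24.8
```

>>> move_arm(
  moves="0 0 -0.1 0 0 0 0.4; 0 0 -0.3 0 0 0 0.4; 0 0 -0.5 0 0 0 0.4; 0 0 -0.6 0 0 0 0.4; 0 0 -0.6 0 0 0 0.4",
)

```text
time: 51.85
position: [0.4358, 0.2904, 0.1481]
tool_rot: [0.752, 0.659, 0.001, 0.0]
ft_force: [0.2, -0.4, -3.5]
grip_width: 0.052
grip_force: 24.8
```

>>> move_arm(
  moves="-0.1 0.08 0 0 0 0 0.4; -0.25 0.2 0 0 0 0 0.4; -0.4 0.34 0 0 0 0 0.4; -0.6 0.5 0 0 0 0 0.4; -0.8 0.66 0 0 0 0 0.4; -1 0.83 0 0 0 0 0.4",
)

```text
time: 52.45
position: [0.5038, 0.1781, 0.1454]
tool_rot: [0.752, 0.659, -0.001, -0.001]
ft_force: [0.2, 0.8, -4.7]
grip_width: 0.052
grip_force: 24.8
```

>>> move_arm(
  moves="-0.2 0.17 0 0 0 0 0.4; -0.4 0.34 0 0 0 0 0.4; -0.6 0.5 0 0 0 0 0.4; -0.8 0.66 0 0 0 0 0.4; -0.95 0.79 0 0 0 0 0.4; -1 0.83 0 0 0 0 0.4; -1 0.83 0 0 0 0 0.4; -1 0.83 0 0 0 0 0.4",
)

```text
time: 53.25
position: [0.5722, 0.0707, 0.1463]
tool_rot: [0.752, 0.659, -0.001, -0.001]
ft_force: [-1.4, -0.2, -4.0]
grip_width: 0.0519
grip_force: 24.8
```

>>> move_arm(
  moves="-0.055 0.03 0 0 0 0 0.4; -0.055 0.03 0.2 0 0 0 0.4; -0.055 0.03 0.4 0 0 0 0.4; -0.055 0.03 0.5 0 0 0 0.4; -0.055 0.03 0.56 0 0 0 0.4; -0.055 0.03 0.58 0 0 0 0.4; -0.055 0.03 0.58 0 0 0 0.4; -0.055 0.03 0.58 0 0 0 0.4",
)

```text
time: 54.05
position: [0.5763, 0.0642, 0.0896]
tool_rot: [0.752, 0.659, 0.001, 0.001]
ft_force: [0.4, -0.4, -5.1]
grip_width: 0.0517
grip_force: 24.8
```

>>> move_arm(
  moves="0 -0.005 0.015 0 0 0 0.4; 0 -0.005 0.015 0 0 0 0.4; 0 -0.005 0.015 0 0 0 0.4; 0 -0.005 0.015 0 0 0 0.6; 0 -0.005 0.015 0 0 0 0.75; 0 -0.005 0.015 0 0 0 0.87; 0 -0.005 0.015 0 0 0 0.87; 0 -0.005 0.015 0 0 0 0.87",
)

```text
time: 54.85
position: [0.5756, 0.0642, 0.0878]
tool_rot: [0.752, 0.659, 0.0, 0.0]
ft_force: [0.4, 0.3, -0.2]
grip_width: 0.0728
grip_force: 0.0
```

>>> move_arm(
  moves="0 0 -0.3 0 0 0 0.87; 0 0 -0.6 0 0 0 0.87; 0 0 -1 0 0 0 1; 0 0 -1 0 0 0 1; 0 0 -1 0 0 0 1",
)

```text
time: 55.35
position: [0.5758, 0.0642, 0.1886]
tool_rot: [0.752, 0.659, 0.001, 0.001]
ft_force: [-0.2, 1.2, 0.4]
grip_width: 0.086
grip_force: 0.0
```

>>> move_arm(
  moves="0.3 -0.3 0 0 0 0 1; 0.6 -0.6 0 0 0 0 1; 1 -0.8 0 0 0 0 1; 1 -0.8 0 0 0 0 1",
)

```text
time: 55.75
position: [0.5046, 0.1777, 0.1857]
tool_rot: [0.75, 0.661, -0.002, -0.002]
ft_force: [0.1, -0.9, -0.1]
grip_width: 0.0872
grip_force: 0.0
```

>>> move_arm(
  moves="0.3 -0.15 0 0 0 0 1; 0.6 -0.3 0 0 0 0 1; 1 -0.4 0 0 0 0 1; 1 -0.4 0 0 0 0 1",
)

```text
time: 56.15
position: [0.4813, 0.2815, 0.1861]
tool_rot: [0.751, 0.661, -0.0, -0.001]
ft_force: [0.2, -1.0, -0.4]
grip_width: 0.0873
grip_force: 0.0
```

```bash
python3 - <<'E'
from h import *
c=shot("top");s=shot("scene")
a=cv2.resize(c["image"][165:365,240:540,::-1],(800,533),interpolation=cv2.INTER_CUBIC)
cv2.imwrite("pics/e1.png",a)
for n,p in(("bottle",(.576,.063,.128)),("can",(.5665,-.0035,.138)),("tin",(.5585,-.059,.131))):
    print(n,((proj(c,p)-[240,165]+.5)*2.6667-.5).round(0))
cv2.imwrite("pics/e2.png",s["image"][...,::-1])
# scene: ratchet and tray
im=s["image"];Y,X=np.mgrid[:480,:640];h=cv2.cvtColor(im,cv2.COLOR_RGB2HSV)
m=(h[...,1]<60)&(h[...,2]>110)&(X>125)&(X<290)&(Y>308)&(Y<442)
P=np.array([ray(s,q,.009)[:2] for q in quad(m).astype(float)]);print("tray S",P.round(4).tolist(),P.mean(0).round(4))
for n,c_,R in(("S",s,(X>130)&(X<280)&(Y>315)&(Y<435)),("T",c,(X>448)&(X<518)&(Y>212)&(Y<346))):
    k=cv2.connectedComponentsWithStats(((c_["image"].max(2)<60)&R).astype(np.uint8))
    i=1+k[2][1:,4].argmax();p=np.argwhere(k[1]==i)[:,::-1].astype(np.float32)
    print(n,k[2][i].tolist(),[ray(c_,q,.016)[:2].round(4).tolist() for q in cv2.boxPoints(cv2.minAreaRect(p))])
E
```

```text
bottle [ 92. 197.]
can [206. 211.]
tin [301. 227.]
tray S [[0.6647, -0.2368], [0.667, -0.3691], [0.4045, -0.3737], [0.3995, -0.2413]] [ 0.5339 -0.3052]
S [164, 336, 52, 44, 728] [[0.4315, -0.3195], [0.4259, -0.2953], [0.5501, -0.2937], [0.5534, -0.3165]]
T [480, 267, 18, 68, 872] [[0.5493, -0.2949], [0.5512, -0.3186], [0.4335, -0.3197], [0.4317, -0.2966]]
```

View pics/e1.png

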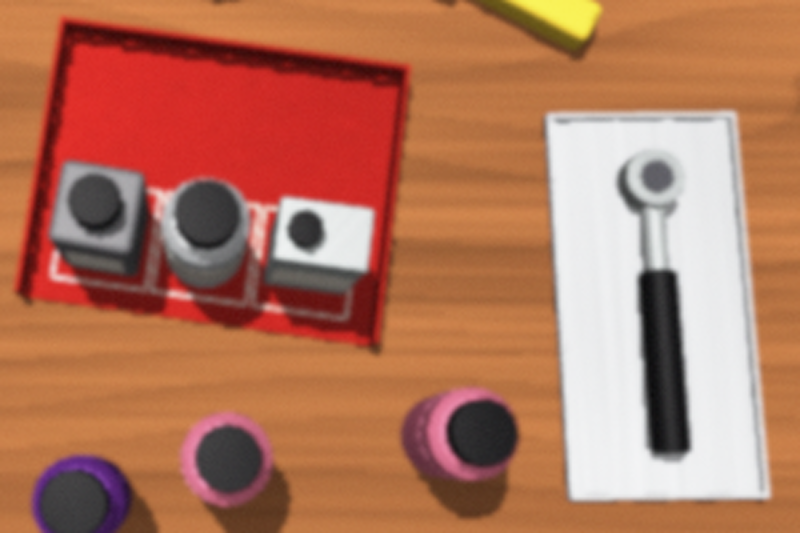

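The containers are back at (97,203), (207,212) and (305,230), and the ratchet lies lengthwise mid-tray. Next I'll check each container's shift against the starting picture with phase correlation.

```bash
python3 - <<'E'
from h import *
a=cv2.imread("pics/top0.png",0);c=shot("top");b=cv2.cvtColor(c["image"],cv2.COLOR_RGB2GRAY)
for n,(x,y,w,h) in dict(bottle=(262,225,30,28),can=(303,232,28,32),tin=(342,238,36,28)).items():
    t=cv2.resize(a[y:y+h,x:x+w],None,fx=8,fy=8,interpolation=cv2.INTER_CUBIC);r=cv2.resize(b[y-6:y+h+6,x-6:x+w+6],None,fx=8,fy=8,interpolation=cv2.INTER_CUBIC)
    m=cv2.minMaxLoc(cv2.matchTemplate(r,t,cv2.TM_CCOEFF_NORMED));print(n,m[1],np.array(m[3])/8-6,"px (~1.5mm each)")
E
```

```text
bottle 0.994648814201355 [0.125 0.25 ] px (~1.5mm each)
can 0.9929117560386658 [-0.625  0.   ] px (~1.5mm each)
tin 0.9975927472114563 [ 0.875 -0.125] px (~1.5mm each)
```

```bash
python3 -c "
from rig import robot
print(robot.hand_in())"
```

```text
the job is handed in; nothing more can be done
None
```

I handed the job in: the ratchet lies lengthwise in the middle of the tray, and the bottle, can and tin were moved and put back in the order asked. They stand upright within about 1.5 mm of where they began, by the top camera.

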